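# Clamp the garnish board in the ratchet board clamp

## Task

The small wooden garnish board has to be clamped for slicing in the ratchet clamp bolted to the bar top, but the clamp is not open wide enough. Working with the fingertips only, press the thumb release on the sliding jaw and, keeping it down, push the jaw back along its rail to the end stop, push the board in between the two jaws until its long edge lies flush against the rail, then push the jaw up to the board until the ratchet clicks and the board sits snugly between both jaws. Grasp and lift nothing, and leave the other things on the bar where they are.

Things in the scene. Friction and masses are not known exactly. Their poses are not given: they have to be found in the camera images.
- clamp_rail: ratchet board clamp fixed to the worktop: aluminium channel rail, 22 mm high, 36 mm wide (y = 0 to 36 mm), slotted strip on top. Origin: on the worktop where the fixed jaw's face meets the rail's side face on the robot's right. x along the rail, away from the robot; -x from the fixed jaw to the end stop; -y is the open side: the clamped board fills x = -160 to 0, y = -110 to 0. z up
- fixed_jaw (a point): top middle of the face of the fixed jaw, at the far end of the rail, 27 mm out from the rail face. The jaw is 22 mm thick, reaches 55 mm out from the rail (clamp y = -55 mm) and stands 31 mm high
- end_stop (a point): top middle of the end stop, an aluminium block across the near end of the rail, 30 mm high, at clamp x = -275 to -263 mm; the jaw's saddle comes to rest in front of it
- jaw (a joint): position of the sliding jaw, m: opening between the jaw faces = 0.075 + value. 0 most closed, 0.120 fully back, 0.085 touching the 160 mm board. Friction 2.5 N. A ratchet lets it be pushed shut (4 to 8 N, release untouched) clicking every 10 mm, and blocks the way back unless the release is down. The tooth that locks the board clicks in at 0.0862
- release (a joint): thumb release on the sliding jaw, m pressed down: 0 up, pawl in a slot; 0.001 to 0.0035 pawl still under a rung of the strip, not yet dropped in; over 0.005 pawl clear, jaw free both ways; 0.008 on its stop. Spring 2 N at the top, 4 N at the bottom; it springs up when let go, so it must stay down while the jaw is pushed back
- release_pad (a point): middle of the top of the thumb release, a black ribbed plate on the jaw's saddle: 33 mm behind the jaw face, clamp y = 18 mm, 45 mm above the worktop when up. Flat part 34 mm wide, from 21 mm ahead of this point (to the fixed jaw) to 20 mm behind; at its rear end an upturned lip, 12 mm higher and 7 mm thick, against which a fingertip pushes the jaw back
- jaw_back (a point): middle of the rear face of the jaw's arm (looks to the end stop): 18 mm behind the jaw face, clamp y = -30 mm, 15 mm above the worktop; push here to shut the jaw. The arm is 18 mm thick, reaches to clamp y = -55 mm, stands z = 4 to 30 mm; the saddle on the rail is 64 mm long from the jaw face, its top at z = 32 mm
- garnish_board: loose wooden garnish board, 160 x 110 x 16 mm, 0.35 kg, edges rounded 4 mm, with a dark groove line round its top; lies flat beside the clamp on its open side, in front of the opening. Origin at the centre of its underside, x along the 160 mm side, y along the 110 mm side, z up
- jigger: bystander: double steel jigger, 45 mm across, 80 mm high, standing; origin at the centre of its foot
- spice_jar: bystander: spice jar with a yellow lid, 42 mm across, 106 mm high; origin at the centre of its foot
- peeler: bystander: yellow-handled peeler lying flat, 170 x 25 x 18 mm, long along x; origin at the centre of its underside
- bar_spoon: bystander: small spoon with a red handle lying flat, 132 x 26 x 11 mm, long along x; origin at the centre of its underside
- marker: bystander: white marker pen with a blue cap lying flat, 17 x 135 x 16 mm, long along y; origin at the centre of its underside

How it is judged:
By the outcome, as a careful person would: the job done as asked, in the order asked, and still so for the second after the job is handed in, with the robot touching nothing.
It also fails if it takes over 62 s, if anything falls off the work surface, if the arm or the gripper's body presses on something with over 40 N, if the wrist force passes 120 N, or if a joint passes its speed limit or range.

## Robot

A 7-joint arm with a two-finger parallel gripper is mounted at the origin on a cart in front of the work surface, level with it; the furniture and walls round the work are solid. World frame = base frame: x ahead of the robot, y to its left, z up, the work surface at z = 0. Lengths are in m, angles in rad, forces in N, time in s.
With the tool pointing down it reaches from about 0.425 to 0.925 m from the base axis. Payload 6.8 kg.
Tool frame: the origin (TCP) lies at the very end of the fingers, on their centre line; the grasp point (between the pads) lies 19 mm behind it; z points along the fingers, y is the line along which they close (so a half turn about z gives the same grasp; the last joint's range is limited). The gripper opens to 85 mm and grips with 20 to 120 N. Pads are 22 mm wide; open, the fingers measure 114 mm over their backs; the gripper's body (76 mm by 85 mm) begins 54 mm behind the grasp point. The pads swing forward as they close: fully open they stand 13 mm farther back than shut.
Start: joints at [1.234, 0.477, 0.022, 1.555, -0.011, 1.109, -0.083], TCP at [0.153, -0.657, 0.231] pointing down, gripper open.
Joint ranges: [-2.96, 2.96], [-0.34, 2.1], [-1.41, 1.46], [0.24, 2.44], [-1.37, 4.51], [0.17, 1.92], [-2.96, 2.96]. Speed limits (rad/s): [2.39, 2.39, 3.14, 3.14, 3.14, 3.14, 3.14].

## Interface

Orientations are given as a unit quaternion [w, x, y, z].
In Python, from station import bot gives the robot as it stands.
- The arm moves only by the shell command python3 nudge.py FILE [FORCE], which reads ROWS from the file FILE. ROWS is a JSON list of rows, 1 to 20 of them, each an object with the fields x, y, z (the shift in m), twist (a turn about the tool's z in rad), aperture (the opening from 0.0 (shut) to 1.0 (fully open)); a field left out counts as zero (the opening has to be given); each row shifts and turns the commanded pose from where the row before left it, along the tool's axes as they then stand; what a row does not reach is not made up. A row lasts 1/10 s, in which the tool goes at most 0.05 m and 0.15 rad, less where a joint would pass 70% of its speed; a pose out of reach is approached as far as the arm can. The fingers move at their own pace and stop on an object; FORCE is the grip in N (left out, the last holds). Time passes only in rows, so rows that do not move let the fingers close. It prints the time, the measured TCP pose, the force, the opening and the grip force at its end. Input that does not fit is refused with a message, and nothing moves.
- bot.get_obs(): the state, without advancing time (a new reading comes with each control period).
- bot.read_camera(name): name is "scene" or "top" or "wrist"; returns the picture (384x512x3 uint8, blue, green, red); there is no depth.
- bot.camera_info(name): a dict with "vertical_fov" (degrees; the focal length in pixels is half the picture's height over the tangent of half this angle, whatever the lens; pixels are square), "cx", "cy" (the principal point, pixels), "view" (4x4, takes a point from world to camera coordinates); the wrist camera has in their place "hand_eye" (4x4, takes a point from camera to tool coordinates, whose origin is the TCP and whose axes are the flange's). Camera axes: x right, y up, looking along -z (the intrinsics and any distortion apply to the point x, -y, -z); pixel columns grow to the right and rows downward; lengths in m; the calibration is good to about 2 mm. A picture is of the moment at which its call begins: read the wrist's pose just before it. camera_info takes no time and is no camera call.
- bot.hand_in(): hands the job in; it is judged then, once.
The state is a dict: "t": time; "q": joint angles; "joint_vel": joint speeds; "joint_torque": joint torques, N m; "eef_pos": TCP position; "tool_rot": TCP orientation; "contact_force": force on the tool from outside, world axes, zero at the start; "torque": the same for the moment, N m; "gripper_width": opening from 0.0 (shut) to 1.0 (fully open); "grasp_force": force on a finger pad.
Only numpy, scipy, OpenCV 4.12 (cv2) and the standard library are available. Lean on these libraries where they do the work, as an engineer would, in place of code of your own. Each camera call takes 0.05 s, during which the arm holds its last target. There are 200 camera calls.

## Working session

There is one attempt and no reset: what is moved stays moved. The work goes in short steps, Python scripts to look and compute and a shell command to move; the robot and the scene stay as the last step left them, time stands still between calls to the robot, and variables do not carry over. Pictures are saved under pics/ and viewed, at most 12 in all, crops included, and the job is handed in when it is done.

```bash
ls; mkdir -p pics; python3 - <<'E'
from station import bot
import cv2,numpy as np
np.set_printoptions(precision=4,suppress=True)
o=bot.get_obs();print(o['t'],o['eef_pos'],o['tool_rot'],o['gripper_width'])
for n in("scene","top","wrist"):
    print(n,bot.camera_info(n)); 
    if n!="wrist": cv2.imwrite(f"pics/{n}0.png",bot.read_camera(n))
E
```

```text
nudge.py
pics
station.py
0.0 [ 0.1529 -0.6568  0.2303] [-0.0009  0.9935  0.1141 -0.0002] 1.0002717136910093
scene {'vertical_fov': 49.32387086918272, 'cx': 258.86722155650415, 'cy': 186.7429812130594, 'view': array([[ 0.4728, -0.8811,  0.0126, -0.5211],
       [ 0.5458,  0.304 ,  0.7809, -0.2221],
       [-0.6918, -0.3623,  0.6246, -0.8309],
       [ 0.    ,  0.    ,  0.    ,  1.    ]])}
top {'vertical_fov': 44.20520492797872, 'cx': 256.5336648724669, 'cy': 190.39647249647587, 'view': array([[-0.0017, -0.9999,  0.0134, -0.3552],
       [ 0.9916,  0.    ,  0.1296, -0.4815],
       [-0.1296,  0.0135,  0.9915, -1.3115],
       [ 0.    ,  0.    ,  0.    ,  1.    ]])}
wrist {'vertical_fov': 66.02962909103529, 'cx': 257.3823923143895, 'cy': 192.63855659527877, 'hand_eye': array([[ 0.0014,  0.9523,  0.3051,  0.0788],
       [ 1.    , -0.0012, -0.0007,  0.0013],
       [-0.0003,  0.3051, -0.9523, -0.1428],
       [ 0.    ,  0.    ,  0.    ,  1.    ]])}
```

View pics/top0.png

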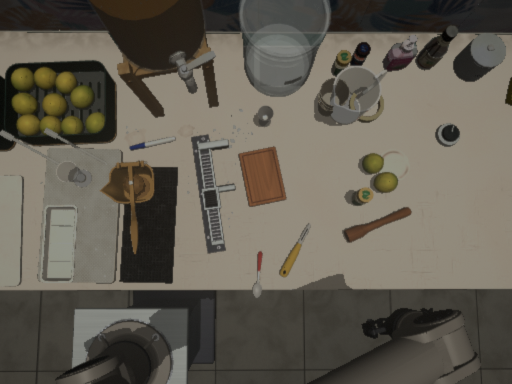

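View pics/scene0.png

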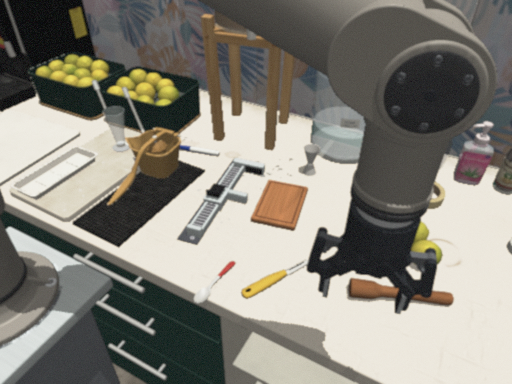

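```bash
cat > h.py <<'E'
from station import bot
import cv2,numpy as np
np.set_printoptions(precision=4,suppress=True)
def ray(cam,uv):
    c=bot.camera_info(cam);f=192/np.tan(np.radians(c['vertical_fov']/2));V=np.array(c['view'])
    d=np.array([(uv[0]-c['cx'])/f,-(uv[1]-c['cy'])/f,-1]);R=V[:3,:3]
    return -R.T@V[:3,3],R.T@d
def pt(cam,uv,z):
    o,d=ray(cam,uv);return o+d*(z-o[2])/d[2]
def board(im,cam,x0,x1,y0,y1):
    h=cv2.cvtColor(im,cv2.COLOR_BGR2HSV);m=cv2.inRange(h,(0,90,50),(18,255,255));k=np.zeros_like(m);k[y0:y1,x0:x1]=m[y0:y1,x0:x1]
    c=max(cv2.findContours(k,cv2.RETR_EXTERNAL,cv2.CHAIN_APPROX_NONE)[0],key=cv2.contourArea)
    P=np.array([pt(cam,p[0],.014)[:2] for p in c],np.float32)
    return cv2.contourArea(c),cv2.minAreaRect(P*1000)
E
python3 - <<'E'
from h import *
t=cv2.imread('pics/top0.png')
print(board(t,'top',235,295,140,212))
s=cv2.imread('pics/scene0.png')
print(board(s,'scene',245,315,170,235))
cv2.imwrite('pics/c1.png',cv2.resize(t[100:300,180:320],None,fx=3,fy=3,interpolation=cv2.INTER_CUBIC))
cv2.imwrite('pics/c2.png',cv2.resize(s[145:305,170:330],None,fx=3.7,fy=3.7,interpolation=cv2.INTER_CUBIC))
E
```

```text
(1926.5, ((526.233642578125, -371.7077331542969), (157.9715118408203, 108.44456481933594), 11.590190887451172))
(1781.0, ((520.075439453125, -372.01373291015625), (165.7043914794922, 107.44612121582031), 11.580668449401855))
```

View pics/c1.png

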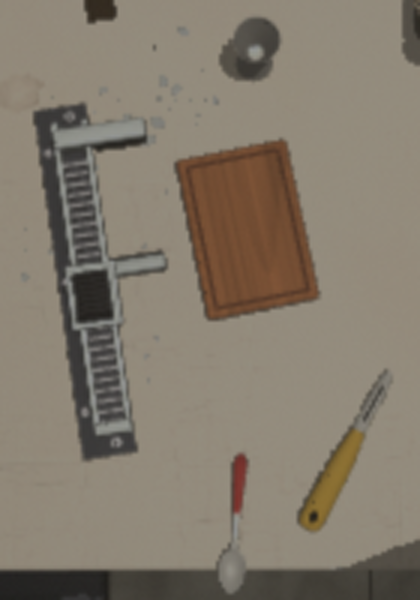

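View pics/c2.png

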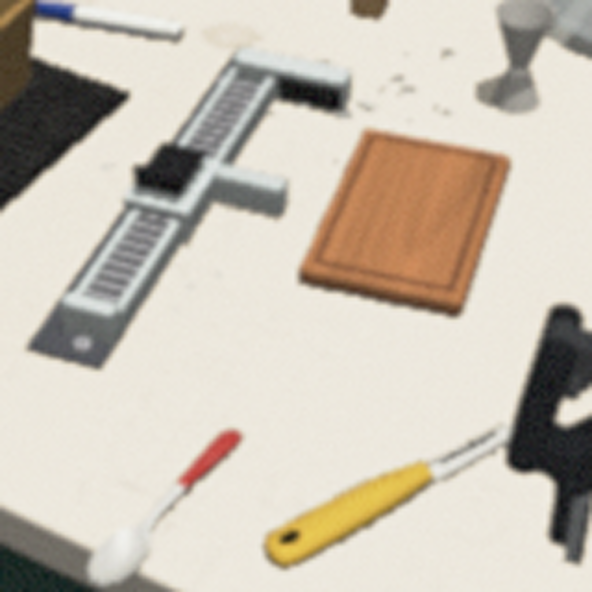

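```bash
python3 - <<'E'
from h import *
t=cv2.imread('pics/top0.png')
u=cv2.resize(t[100:300,180:320],None,fx=3,fy=3,interpolation=cv2.INTER_CUBIC)
h=cv2.cvtColor(u,cv2.COLOR_BGR2HSV).astype(int)
print(h[190,40:110:3].tolist()); print(h[100:160:3,130].tolist()); print(h[380,60:140:3,2].tolist()); print(h[240:290:3,150].tolist())
print("pad",h[255:340:3,92,2].tolist(),h[300,60:130:3,2].tolist())
E
```

```text
[[18, 44, 145], [20, 43, 136], [15, 26, 80], [10, 13, 60], [0, 9, 58], [0, 5, 56], [20, 12, 64], [40, 12, 131], [36, 9, 139], [30, 10, 73], [10, 13, 58], [20, 11, 67], [0, 11, 68], [10, 11, 71], [8, 13, 76], [10, 10, 78], [10, 9, 85], [23, 11, 91], [35, 12, 132], [26, 20, 103], [20, 38, 140], [20, 40, 146], [19, 42, 147], [20, 40, 147]]
[[19, 42, 147], [19, 42, 147], [19, 42, 147], [20, 40, 146], [19, 39, 143], [23, 27, 125], [25, 24, 116], [34, 13, 134], [43, 12, 144], [40, 10, 148], [40, 10, 149], [50, 5, 145], [40, 13, 119], [24, 22, 58], [17, 45, 40], [20, 41, 74], [19, 38, 140], [18, 40, 147], [19, 42, 147], [20, 40, 147]]
[146, 147, 147, 137, 93, 62, 58, 57, 60, 110, 147, 114, 90, 98, 110, 109, 108, 99, 81, 71, 118, 139, 117, 132, 146, 147, 147]
[[20, 40, 147], [20, 42, 147], [18, 40, 146], [18, 43, 142], [19, 39, 92], [30, 13, 99], [40, 11, 134], [35, 11, 144], [45, 7, 147], [36, 10, 127], [21, 21, 86], [19, 38, 115], [20, 40, 145], [20, 40, 147], [20, 40, 147], [20, 40, 147], [20, 38, 146]]
pad [91, 67, 67, 123, 147, 91, 47, 42, 44, 41, 43, 41, 43, 42, 42, 40, 42, 40, 42, 40, 37, 41, 76, 129, 95, 65, 63, 82, 98] [102, 62, 52, 113, 149, 92, 46, 41, 41, 40, 40, 40, 41, 42, 43, 43, 49, 97, 134, 136, 124, 136, 147, 146]
```

```bash
python3 - <<'E'
from h import *
t=cv2.imread('pics/top0.png')
u=cv2.resize(t[100:300,180:320],None,fx=3,fy=3,interpolation=cv2.INTER_CUBIC)
h=cv2.cvtColor(u,cv2.COLOR_BGR2HSV).astype(float);S=h[...,1];V=h[...,2]
W=lambda a,b,z:pt('top',(180+(a+.5)/3-.5,100+(b+.5)/3-.5),z)
L=[];R=[]
for v in list(range(165,250,3))+list(range(335,415,3)):
    c=78.7+(v-190)*(38/278.)
    for o,l in((-16,L),(16,R)):
        x=np.arange(int(c+o-6),int(c+o+7));w=np.clip(V[v,x]-100,0,None)*(S[v,x]<25)
        if w.sum()>30:l.append(W((x*w).sum()/w.sum(),v,.022)[:2])
def fit(l):
    a,b,x,y=cv2.fitLine(np.array(l,np.float32),cv2.DIST_HUBER,0,.001,.001).ravel();s=np.sign(a);return s*np.array([a,b]),np.array([x,y])
(dl,pl),(dr,pr)=fit(L),fit(R);print(dl,dr,len(L),len(R))
d=dl+dr;d/=np.linalg.norm(d);n=np.array([-d[1],d[0]]);print("yaw",np.degrees(np.arctan2(d[1],d[0])))
yl,yr=n@pl,n@pr;print("sep",yl-yr)
o_y=(yl+yr)/2-.018
def edge(us,v0,v1,z):  # lower metal edge
    r=[]
    for a in us:
        col=V[v0:v1,a]*(S[v0:v1,a]<25);k=np.where(col>105)[0]
        lo,hi=W(a,v0+k[0],z)[:2]@d,W(a,v0+k[-1],z)[:2]@d;r.append((lo,hi))
    return np.median(r,0)
fj=edge(range(105,142,3),115,155,.031);print("fixed jaw far/near x",fj)
sj=edge(range(128,160,3),245,285,.030);print("slide far/near",sj)
org=d*fj[1]+n*o_y;print("origin",org)
for nm,(a,b) in dict(pad_c=(92,297),board=(248,230),jawtip=(166,262),fjtip=(146,130),rail_end=(112,430)).items():
    p=W(a,b,dict(pad_c=.045,board=.016,jawtip=.03,fjtip=.031,rail_end=.03)[nm])[:2]-org;print(nm,p@d*1000,p@n*1000)
_,(c,s,a)=board(t,'top',235,295,140,212);p=np.array(c)/1000-org;print("board in clamp",p@d*1000,p@n*1000,a-np.degrees(np.arctan2(d[1],d[0])))
for nm,q in dict(jig=(264,121),spoon=(258,275),peel=(295,250)).items():
    p=pt('top',q,0)[:2]-org;print(nm,p@d,p@n)
E
```

```text
[0.9883 0.1526] [0.9882 0.1532] 56 56
yaw 8.792666
sep 0.029956788
fixed jaw far/near x [0.5832 0.5666]
slide far/near [0.4483 0.4375]
origin [ 0.6075 -0.2209]
pad_c -150.10155461667514 18.49073392976957
board -105.11063834213263 -137.40002204012544
jawtip -125.83120605377418 -54.760764869282006
fjtip 3.748847726314518 -54.83520131168523
rail_end -275.1461619235319 18.807095175035222
board in clamp -103.32748121072625 -136.62769704370098 2.7975245
jig 0.06123056379267438 -0.1691321347036211
spoon -0.38201529795093336 -0.08152776495057783
peel -0.3285903732092844 -0.19752466601568738
```

```bash
cat >> h.py <<'E'
D=np.array([.98825,.15286]);N=np.array([-D[1],D[0]]);ORG=np.array([.6048,-.2213])
from scipy.spatial.transform import Rotation as Ro
def st(target=None,yaw=8.793):
    o=bot.get_obs();p=np.array(o['eef_pos']);q=np.array(o['tool_rot']);R=Ro.from_quat(q[[1,2,3,0]]).as_matrix()
    r=p[:2]-ORG;F=np.array(o['contact_force'])
    print("t %.2f clamp mm"%o['t'],1e3*np.array([r@D,r@N,p[2]]),"F",np.array([F[:2]@D,F[:2]@N,F[2]]),"w %.2f"%o['gripper_width'],"q",np.array(o['q']))
    print("tool x yaw vs clamp deg",np.degrees(np.arctan2(R[1,0],R[0,0]))-yaw)
    if target is not None:
        t=np.array(target)/1e3;w=np.r_[ORG+D*t[0]+N*t[1],t[2]];print("tool delta",R.T@(w-p))
E
echo '[{"twist":0.075, "aperture":0}, {"aperture":0}]' > rows.txt && python3 nudge.py rows.txt 40; python3 -c "
from h import *
st([-149,18,120])"
```

```text
t: 0.3
eef_pos: [0.153, -0.6571, 0.2308]
tool_rot: [-0.0, 0.997, 0.076, -0.0]
contact_force: [0.2, 0.6, -0.3]
gripper_width: 0.692
grasp_force: 0.0
t 0.30 clamp mm [-513.0765 -361.6151  230.7505] F [ 0.2438  0.5394 -0.2794] w 0.69 q [ 1.2222  0.4774  0.0388  1.5569 -0.0198  1.1087 -0.1521]
tool x yaw vs clamp deg -0.02298956462992585
tool delta [ 0.364  -0.3796  0.111 ]
```

```bash
echo '[{"x":0.026, "y":-0.0271, "aperture":0}, {"x":0.026, "y":-0.0271, "aperture":0}, {"x":0.026, "y":-0.0271, "aperture":0}, {"x":0.026, "y":-0.0271, "aperture":0}, {"x":0.026, "y":-0.0271, "aperture":0}, {"x":0.026, "y":-0.0271, "aperture":0}, {"x":0.026, "y":-0.0271, "aperture":0}, {"x":0.026, "y":-0.0271, "aperture":0}, {"x":0.026, "y":-0.0271, "aperture":0}, {"x":0.026, "y":-0.0271, "aperture":0}, {"x":0.026, "y":-0.0271, "aperture":0}, {"x":0.026, "y":-0.0271, "aperture":0}, {"x":0.026, "y":-0.0271, "aperture":0}, {"x":0.026, "y":-0.0273, "aperture":0}, {"z":0.05, "aperture":0}, {"z":0.05, "aperture":0}, {"aperture":0}, {"aperture":0}]' > rows.txt && python3 nudge.py rows.txt; python3 -c "
from h import *
st([-149,18,60])
cv2.imwrite('pics/w1.png',bot.read_camera('wrist'))"
```

```text
t: 2.1
eef_pos: [0.4544, -0.2265, 0.1316]
tool_rot: [-0.0, 0.997, 0.077, -0.001]
contact_force: [0.2, -0.2, 0.7]
gripper_width: 0.001
grasp_force: 0.0
t 2.10 clamp mm [-149.4573   17.8075  131.5928] F [ 0.1816 -0.252   0.7043] w 0.00 q [ 0.5256  0.3431 -0.2227  2.0305  0.1055  0.7804 -1.176 ]
tool x yaw vs clamp deg 0.06353625201490054
tool delta [ 0.0006 -0.0001  0.0716]
```

View pics/w1.png

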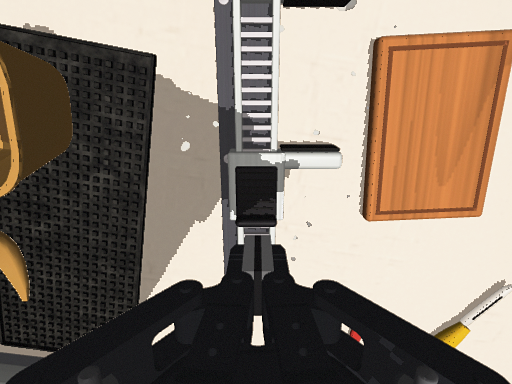

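```bash
cat >> h.py <<'E'
def wpt(uv,z):
    o=bot.get_obs();q=np.array(o['tool_rot']);R=Ro.from_quat(q[[1,2,3,0]]).as_matrix();c=bot.camera_info('wrist')
    f=192/np.tan(np.radians(c['vertical_fov']/2));H=np.array(c['hand_eye'])
    d=R@H[:3,:3]@np.array([(uv[0]-c['cx'])/f,-(uv[1]-c['cy'])/f,-1]);p=R@H[:3,3]+np.array(o['eef_pos'])
    w=p+d*(z-p[2])/d[2];r=w[:2]-ORG;return 1e3*np.array([r@D,r@N])
E
python3 -c "
from h import *
for n,u,z in (('padfront',(256,167),.045),('padL',(236,195),.045),('padR',(277,195),.045),('lip',(256,222),.057),('armtopface',(310,152),.03),('armrear',(310,167),.03),('armtip',(342,160),.03),('fixface',(310,7),.031),('railR',(281,90),.022),('railR2',(285,210),.022),('bd1',(377,37),.016),('bd2',(364,215),.016),('bd3',(482,215),.016)): print(n,wpt(u,z))"
```

```text
padfront [-121.8115   16.7134]
padL [-145.3463   33.1449]
padR [-145.2974   -0.5628]
lip [-164.201    16.6563]
armtopface [-112.3069  -28.4218]
armrear [-125.1259  -29.1388]
armtip [-119.0506  -55.8123]
fixface [ -6.4716 -22.3308]
railR [-63.1206  -3.4847]
railR2 [-167.3252   -9.8828]
bd1 [-23.226  -78.8235]
bd2 [-174.59    -85.4141]
bd3 [-174.4377 -197.1857]
```

```bash
echo '[{"x":0.002, "y":0.001, "z":0.04, "aperture":0}, {"x":0.002, "z":0.04, "aperture":0}, {"aperture":0}, {"z":0.003, "aperture":0}, {"z":0.003, "aperture":0}, {"aperture":0}]' > rows.txt && python3 nudge.py rows.txt; python3 -c "
from h import *
st()"
```

```text
t: 2.75
eef_pos: [0.46, -0.2276, 0.0472]
tool_rot: [0.001, 0.997, 0.077, 0.001]
contact_force: [-0.3, -0.2, -0.2]
gripper_width: -0.002
grasp_force: 0.0
t 2.75 clamp mm [-144.0494   15.8736   47.2175] F [-0.3594 -0.1812 -0.1578] w -0.00 q [ 0.4961  0.4831 -0.1951  2.0717  0.1615  0.5974 -1.2281]
tool x yaw vs clamp deg 0.0014363879066792151
```

```bash
for i in 1 2 3; do echo '[{"z":0.003, "aperture":0}, {"aperture":0}]' > rows.txt && python3 nudge.py rows.txt | egrep 'eef|contact'; done
```

```text
eef_pos: [0.4598, -0.2274, 0.0432]
contact_force: [1.2, -0.6, 1.8]
eef_pos: [0.4595, -0.2273, 0.0395]
contact_force: [1.4, -1.2, 3.0]
eef_pos: [0.4595, -0.2273, 0.0369]
contact_force: [0.1, 0.5, 9.1]
```

```bash
echo '[{"x":-0.005, "aperture":0}, {"x":-0.005, "aperture":0}, {"x":-0.005, "aperture":0}, {"x":-0.005, "aperture":0}, {"x":-0.005, "aperture":0}, {"x":-0.005, "aperture":0}]' > rows.txt && python3 nudge.py rows.txt; python3 -c "
from h import *
st()"
```

```text
t: 3.95
eef_pos: [0.4308, -0.2316, 0.0369]
tool_rot: [0.0, 0.997, 0.077, 0.002]
contact_force: [3.3, -0.3, 6.9]
gripper_width: -0.002
grasp_force: 3.3
t 3.95 clamp mm [-173.5008   16.4065   36.9386] F [ 3.2217 -0.841   6.9259] w -0.00 q [ 0.5252  0.4736 -0.1933  2.1306  0.1679  0.5478 -1.2071]
tool x yaw vs clamp deg 0.048331101207098826
```

```bash
echo '[{"x":-0.006, "aperture":0}, {"x":-0.006, "aperture":0}, {"x":-0.006, "aperture":0}, {"x":-0.006, "aperture":0}, {"x":-0.006, "aperture":0}, {"x":-0.006, "aperture":0}, {"x":-0.006, "aperture":0}, {"x":-0.006, "aperture":0}, {"x":-0.005, "aperture":0}, {"x":-0.003, "aperture":0}]' > rows.txt && python3 nudge.py rows.txt; python3 -c "
from h import *
st()"; echo '[{"x":-0.003, "aperture":0}, {"x":-0.003, "aperture":0}, {"aperture":0}]' > rows.txt && python3 nudge.py rows.txt; python3 -c "
from h import *
st()"
```

```text
t: 4.95
eef_pos: [0.3751, -0.2402, 0.0369]
tool_rot: [0.0, 0.997, 0.077, 0.001]
contact_force: [3.2, -0.3, 7.7]
gripper_width: -0.002
grasp_force: 3.9
t 4.95 clamp mm [-229.8577   16.4161   36.8773] F [ 3.099  -0.8052  7.6583] w -0.00 q [ 0.596   0.4251 -0.1965  2.2277  0.1679  0.4991 -1.1476]
tool x yaw vs clamp deg 0.0417096402095094
t: 5.25
eef_pos: [0.3695, -0.2411, 0.0369]
tool_rot: [0.0, 0.997, 0.077, 0.002]
contact_force: [3.6, -0.1, 7.2]
gripper_width: -0.003
grasp_force: 3.7
t 5.25 clamp mm [-235.5555   16.363    36.8519] F [ 3.5068 -0.6399  7.1895] w -0.00 q [ 0.6041  0.4204 -0.1969  2.2373  0.1679  0.4939 -1.1405]
tool x yaw vs clamp deg 0.04586869697169682
```

```bash
for i in 1 2 3; do echo '[{"x":-0.002, "aperture":0}, {"aperture":0}]' > rows.txt && python3 nudge.py rows.txt | egrep 'eef|contact'; done; python3 -c "
from h import *
st()"
```

```text
eef_pos: [0.3679, -0.2414, 0.0369]
contact_force: [3.3, 0.9, 6.5]
eef_pos: [0.366, -0.2417, 0.0369]
contact_force: [4.3, 0.6, 6.1]
eef_pos: [0.3659, -0.2418, 0.0371]
contact_force: [8.1, 1.1, 3.1]
t 5.85 clamp mm [-239.2277   16.2162   37.1448] F [ 8.1438 -0.1374  3.0669] w -0.00 q [ 0.6119  0.4157 -0.1987  2.2453  0.1672  0.4868 -1.1331]
tool x yaw vs clamp deg 0.11284198406361234
```

```bash
echo '[{"x":0.002, "aperture":0}, {"z":-0.02, "aperture":0}, {"z":-0.04, "aperture":0}, {"z":-0.04, "twist":-0.14, "aperture":0}, {"twist":-0.143, "aperture":0}, {"twist":-0.143, "aperture":0}, {"twist":-0.143, "aperture":0}, {"twist":-0.143, "aperture":0}, {"twist":-0.143, "aperture":0}, {"twist":-0.143, "aperture":0}, {"twist":-0.143, "aperture":0.5}, {"twist":-0.143, "aperture":0.7}, {"twist":-0.143, "aperture":0.7}, {"twist":-0.143, "aperture":0.7}, {"aperture":0.7}]' > rows.txt && python3 nudge.py rows.txt; python3 -c "
from h import *
st([-100,-217,120])"
```

```text
t: 7.35
eef_pos: [0.3627, -0.2412, 0.1355]
tool_rot: [-0.001, 0.651, 0.759, -0.0]
contact_force: [-0.2, 0.3, 0.4]
gripper_width: 0.7
grasp_force: 0.0
t 7.35 clamp mm [-242.2468   17.3699  135.5304] F [-0.1785  0.3241  0.3666] w 0.70 q [ 0.91    0.2623 -0.5265  2.1663  0.1899  0.7588  0.4136]
tool x yaw vs clamp deg 90.0328799600243
tool delta [-0.2345  0.1421  0.0148]
```

```bash
echo '[{"x":-0.026, "y":0.0158, "aperture":0.7}, {"x":-0.026, "y":0.0158, "aperture":0.7}, {"x":-0.026, "y":0.0158, "aperture":0.7}, {"x":-0.026, "y":0.0158, "aperture":0.7}, {"x":-0.026, "y":0.0158, "aperture":0.7}, {"x":-0.026, "y":0.0158, "aperture":0.7}, {"x":-0.026, "y":0.0158, "aperture":0.7}, {"x":-0.026, "y":0.0158, "aperture":0.7}, {"x":-0.026, "y":0.0158, "aperture":0.7}, {"aperture":0.7}, {"aperture":0.7}]' > rows.txt && python3 nudge.py rows.txt; python3 -c "
from h import *
st([-100,-217,10])
w=bot.read_camera('wrist');t=bot.read_camera('top')
cv2.imwrite('pics/w2.png',np.hstack([cv2.resize(w,None,fx=.9,fy=.9),cv2.resize(t[80:280,170:320],None,fx=1.7,fy=1.728)])[:,:800])"
```

```text
t: 8.45
eef_pos: [0.5395, -0.4507, 0.135]
tool_rot: [-0.001, 0.652, 0.758, -0.0]
contact_force: [1.0, 0.8, -1.0]
gripper_width: 0.704
grasp_force: 0.0
t 8.45 clamp mm [ -99.5881 -216.7162  135.0189] F [ 1.1577  0.6618 -1.0025] w 0.70 q [ 0.8839  0.6497 -0.4165  1.5376  0.2912  1.0187  0.5388]
tool x yaw vs clamp deg 89.807712968761
tool delta [-0.0005 -0.0002  0.125 ]
```

View pics/w2.png

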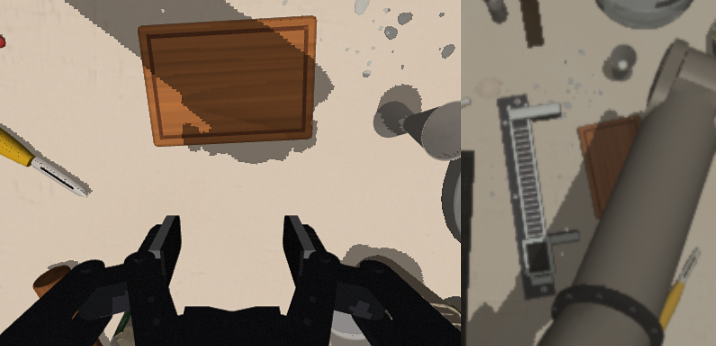

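```bash
echo '[{"z":0.04, "aperture":0.7}, {"z":0.04, "aperture":0.7}, {"z":0.03, "aperture":0.7}, {"z":0.013, "aperture":0.7}, {"z":0.008, "aperture":0.7}, {"twist":0.003, "aperture":0.7}, {"aperture":0.7}]' > rows.txt && python3 nudge.py rows.txt; python3 -c "
from h import *
st()"
```

```text
t: 9.25
eef_pos: [0.5411, -0.4518, 0.007]
tool_rot: [0.001, 0.652, 0.758, 0.0]
contact_force: [0.2, -0.0, -0.2]
gripper_width: 0.699
grasp_force: 0.0
t 9.25 clamp mm [ -98.1862 -218.0074    7.0106] F [ 0.2403 -0.08   -0.2053] w 0.70 q [ 0.853   0.7977 -0.3689  1.5949  0.3627  0.8149  0.485 ]
tool x yaw vs clamp deg 89.78025549533166
```

```bash
echo '[{"z":0.004, "twist":-0.004, "aperture":0.7}, {"x":0.006, "aperture":0.7}, {"x":0.006, "aperture":0.7}, {"x":0.006, "aperture":0.7}, {"x":0.006, "aperture":0.7}, {"x":0.006, "aperture":0.7}, {"x":0.006, "aperture":0.7}, {"x":0.006, "aperture":0.7}, {"x":0.006, "aperture":0.7}, {"x":0.006, "aperture":0.7}, {"x":0.006, "aperture":0.7}, {"aperture":0.7}]' > rows.txt && python3 nudge.py rows.txt; python3 -c "
from h import *
st()"; echo '[{"x":0.005, "aperture":0.7}, {"x":0.005, "aperture":0.7}, {"x":0.005, "aperture":0.7}, {"x":0.005, "aperture":0.7}, {"x":0.004, "aperture":0.7}, {"aperture":0.7}]' > rows.txt && python3 nudge.py rows.txt; python3 -c "
from h import *
st()"
```

```text
t: 10.45
eef_pos: [0.5309, -0.3903, 0.0013]
tool_rot: [-0.001, 0.65, 0.76, 0.0]
contact_force: [0.7, -0.8, -0.0]
gripper_width: 0.698
grasp_force: 0.0
t 10.45 clamp mm [ -98.8358 -155.7719    1.2835] F [ 0.5275 -0.8431 -0.0157] w 0.70 q [ 0.8     0.7505 -0.3695  1.7158  0.3702  0.7458  0.4013]
tool x yaw vs clamp deg 90.09715575996202
t: 11.05
eef_pos: [0.527, -0.3668, 0.0011]
tool_rot: [-0.001, 0.65, 0.76, 0.0]
contact_force: [-0.7, -1.0, -0.3]
gripper_width: 0.701
grasp_force: 0.0
t 11.05 clamp mm [ -99.1345 -131.8505    1.075 ] F [-0.8474 -0.9003 -0.2592] w 0.70 q [ 0.7764  0.7308 -0.3694  1.7593  0.3721  0.7224  0.3656]
tool x yaw vs clamp deg 90.09158539166873
```

```bash
for i in 1 2 3 4 5; do echo '[{"x":0.002, "aperture":0.7}, {"aperture":0.7}]' > rows.txt && python3 nudge.py rows.txt | egrep 'eef|contact'; done; python3 -c "
from h import *
st()
w=bot.read_camera('wrist')
cv2.imwrite('pics/w3.png',w)"
```

```text
eef_pos: [0.5267, -0.3657, 0.0011]
contact_force: [-0.4, -0.2, 0.5]
eef_pos: [0.5264, -0.364, 0.0011]
contact_force: [0.2, -1.0, 0.0]
eef_pos: [0.5262, -0.362, 0.0012]
contact_force: [-0.0, -0.9, -0.4]
eef_pos: [0.526, -0.36, 0.0013]
contact_force: [0.1, -1.1, -0.3]
eef_pos: [0.5257, -0.358, 0.0013]
contact_force: [-0.4, -1.0, -0.9]
t 12.05 clamp mm [ -99.0916 -123.0235    1.3313] F [-0.5353 -0.9021 -0.9226] w 0.70 q [ 0.7665  0.7228 -0.3688  1.7758  0.3732  0.7126  0.3505]
tool x yaw vs clamp deg 90.04222511868406
```

View pics/w3.png

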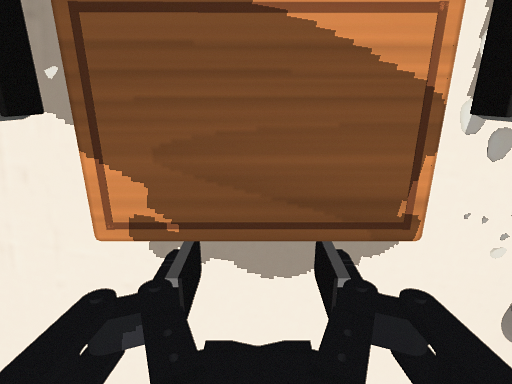

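```bash
for i in 1 2 3 4 5; do echo '[{"x":0.002, "aperture":0.7}, {"aperture":0.7}]' > rows.txt && python3 nudge.py rows.txt | egrep 'eef|contact'; done; python3 -c "
from h import *
st()"
```

```text
eef_pos: [0.5254, -0.3561, 0.0013]
contact_force: [-0.1, -1.8, 1.2]
eef_pos: [0.5251, -0.3549, 0.0014]
contact_force: [0.7, -2.7, -0.9]
eef_pos: [0.5251, -0.3549, 0.0018]
contact_force: [1.4, -7.5, -1.4]
eef_pos: [0.5251, -0.3549, 0.0022]
contact_force: [1.9, -11.6, -3.0]
eef_pos: [0.5251, -0.3549, 0.0026]
contact_force: [3.4, -15.1, -2.4]
t 13.10 clamp mm [ -99.2119 -119.7949    2.6215] F [  1.0068 -15.4442  -2.4411] w 0.70 q [ 0.7576  0.7143 -0.3637  1.7883  0.3783  0.7007  0.3354]
tool x yaw vs clamp deg 89.86122860898797
```

```bash
echo '[{"x":-0.012, "aperture":0.7}, {"x":-0.01, "aperture":0.7}, {"z":-0.04, "aperture":0.7}, {"z":-0.04, "aperture":0}, {"z":-0.02, "aperture":0}, {"x":0.014, "y":-0.018, "aperture":0}, {"x":0.014, "y":-0.018, "aperture":0}, {"x":0.014, "y":-0.018, "aperture":0}, {"x":0.014, "y":-0.018, "aperture":0}, {"x":0.014, "y":-0.018, "aperture":0}, {"x":0.014, "y":-0.018, "aperture":0}, {"x":0.014, "y":-0.018, "aperture":0}, {"x":0.006, "y":-0.015, "aperture":0}, {"aperture":0}, {"aperture":0}]' > rows.txt && python3 nudge.py rows.txt; python3 -c "
from h import *
st([-242,-30,60])
for n in('wrist','scene'): cv2.imwrite('pics/%s4.png'%n,bot.read_camera(n))"
```

```text
t: 14.6
eef_pos: [0.3728, -0.2891, 0.1015]
tool_rot: [0.0, 0.651, 0.759, 0.0]
contact_force: [0.7, -0.1, -0.8]
gripper_width: 0.001
grasp_force: 0.0
t 14.60 clamp mm [-239.6015  -31.4968  101.4908] F [ 0.6669 -0.2267 -0.8379] w 0.00 q [ 0.9279  0.3679 -0.4729  2.1192  0.2542  0.7074  0.4418]
tool x yaw vs clamp deg 90.03588134268634
tool delta [ 0.0015 -0.0024  0.0415]
```

View pics/wrist4.png

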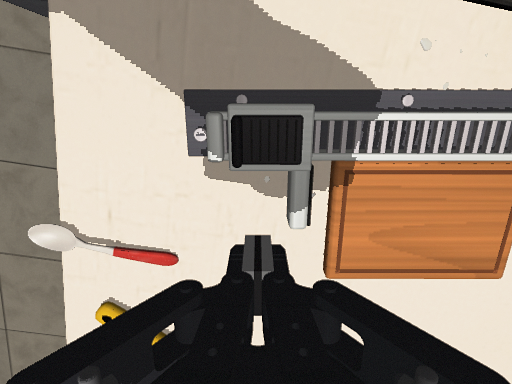

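```bash
python3 -c "
from h import *
print(wpt((289,195),.03),wpt((308,195),.03),wpt((288,228),.03),wpt((330,165),.014),wpt((327,275),.014))"
echo '[{"x":0.001, "y":-0.004, "z":0.04, "aperture":0}, {"z":0.03, "aperture":0}, {"z":0.018, "aperture":0}, {"aperture":0}, {"aperture":0}]' > rows.txt && python3 nudge.py rows.txt; python3 -c "
from h import *
st()"
```

```text
[-213.918   -25.4426] [-199.4052  -25.4166] [-213.7469  -52.968 ] [-180.3645   -5.5533] [-175.2516 -106.4071]
t: 15.2
eef_pos: [0.369, -0.2886, 0.0134]
tool_rot: [-0.0, 0.65, 0.76, 0.0]
contact_force: [1.0, 0.1, -0.5]
gripper_width: -0.003
grasp_force: 0.0
t 15.20 clamp mm [-243.2689  -30.4664   13.4159] F [ 1.0026 -0.0955 -0.4663] w -0.00 q [ 0.8493  0.5193 -0.3845  2.1714  0.3864  0.5151  0.3259]
tool x yaw vs clamp deg 90.0661418830638
```

```bash
echo '[{"y":0.005, "aperture":0}, {"y":0.005, "aperture":0}, {"y":0.005, "aperture":0}, {"y":0.005, "aperture":0}, {"y":0.005, "aperture":0}, {"aperture":0}]' > rows.txt && python3 nudge.py rows.txt|grep contact; python3 -c "
from h import *
st()";  echo '[{"y":0.004, "aperture":0}, {"y":0.004, "aperture":0}, {"y":0.004, "aperture":0}, {"aperture":0}]' > rows.txt && python3 nudge.py rows.txt|grep contact;  python3 -c "
from h import *
st()
cv2.imwrite('pics/w5.png',bot.read_camera('wrist'))"
```

```text
contact_force: [-2.7, -1.7, 3.0]
t 15.80 clamp mm [-219.4773  -30.6525   13.4159] F [-2.9311 -1.2862  3.0297] w -0.00 q [ 0.8128  0.537  -0.3829  2.1333  0.3845  0.5373  0.2985]
tool x yaw vs clamp deg 90.009529812117
contact_force: [-4.3, -2.7, 1.9]
t 16.20 clamp mm [-207.7656  -30.4997   13.1125] F [-4.6358 -2.0633  1.8566] w -0.00 q [ 0.7962  0.5465 -0.3827  2.1142  0.3833  0.5479  0.2868]
tool x yaw vs clamp deg 90.00677493842045
```

View pics/w5.png

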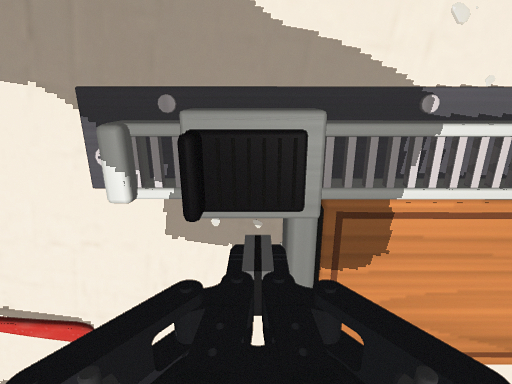

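```bash
for i in 1 2 3; do echo '[{"y":0.002, "aperture":0}, {"y":0.002, "aperture":0}, {"aperture":0}]' > rows.txt && python3 nudge.py rows.txt|egrep 'contact'; done;  python3 -c "
from h import *
st()
cv2.imwrite('pics/w6.png',bot.read_camera('wrist'))"
```

```text
contact_force: [-4.2, -2.1, 1.0]
contact_force: [-7.9, -2.6, 5.3]
contact_force: [-5.3, -2.9, 1.1]
t 17.15 clamp mm [-196.3173  -30.492    13.0672] F [-5.6848 -2.0655  1.1004] w 0.00 q [ 0.7803  0.5557 -0.3823  2.0948  0.382   0.559   0.2758]
tool x yaw vs clamp deg 89.98663725089511
```

View pics/w6.png

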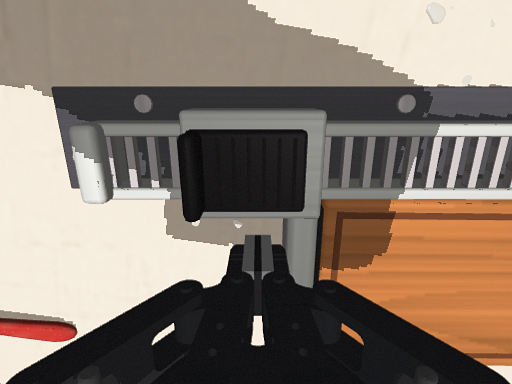

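```bash
for i in 1 2 3 4 5 6; do echo '[{"y":0.001, "aperture":0}, {"aperture":0}]' > rows.txt && python3 nudge.py rows.txt|egrep 'eef|contact'; done;  python3 -c "
from h import *
st()"
```

```text
eef_pos: [0.4165, -0.2813, 0.0131]
contact_force: [-5.3, -3.1, 0.9]
eef_pos: [0.4178, -0.2811, 0.0131]
contact_force: [-4.6, -2.9, 0.3]
eef_pos: [0.418, -0.2811, 0.013]
contact_force: [-6.5, -2.5, 3.1]
eef_pos: [0.418, -0.281, 0.013]
contact_force: [-9.6, -3.2, 6.5]
eef_pos: [0.4181, -0.2811, 0.013]
contact_force: [-10.4, -3.2, 8.8]
eef_pos: [0.4181, -0.281, 0.0129]
contact_force: [-13.9, -3.2, 10.0]
t 18.40 clamp mm [-193.6167  -30.4776   12.9192] F [-14.2537  -1.0163  10.0142] w -0.00 q [ 0.7731  0.5595 -0.3805  2.0868  0.3817  0.5686  0.2705]
tool x yaw vs clamp deg 89.90499086531352
```

```bash
echo '[{"y":0.003, "aperture":0}, {"aperture":0}, {"aperture":0}]' > rows.txt && python3 nudge.py rows.txt|egrep 'eef|contact'; echo '[{"y":-0.01, "aperture":0}, {"y":-0.01, "aperture":0}, {"y":-0.01, "aperture":0}, {"z":-0.04, "aperture":0}, {"z":-0.04, "aperture":0}, {"y":0.02, "z":-0.04, "aperture":0}, {"y":0.04, "z":-0.04, "aperture":0}, {"x":-0.03, "y":0.04, "z":-0.03, "aperture":0}, {"x":-0.03, "y":0.03, "aperture":0}, {"x":-0.03, "aperture":0}, {"aperture":0}, {"aperture":0}]' > rows.txt && python3 nudge.py rows.txt; python3 -c "
from h import *
st()
w=bot.read_camera('wrist')
cv2.imwrite('pics/w7.png',w)"
```

```text
eef_pos: [0.4182, -0.2809, 0.0125]
contact_force: [-19.1, -4.2, 14.7]
t: 19.9
eef_pos: [0.527, -0.3509, 0.1938]
tool_rot: [-0.0, 0.651, 0.759, 0.0]
contact_force: [0.7, 1.5, -0.2]
gripper_width: -0.003
grasp_force: 0.0
t 19.90 clamp mm [ -96.7419 -116.1527  193.8174] F [ 0.9503  1.3753 -0.2224] w -0.00 q [ 0.8353  0.4872 -0.4723  1.6723  0.2483  1.0424  0.4371]
tool x yaw vs clamp deg 89.98006182360953
```

View pics/w7.png

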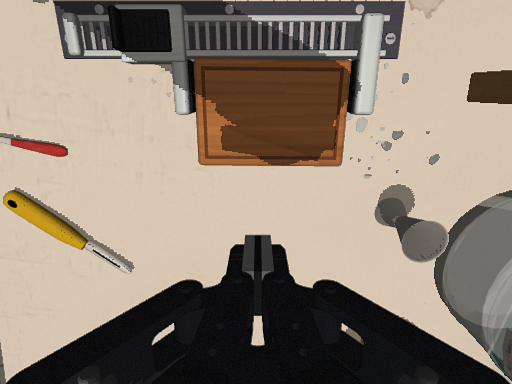

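```bash
python3 - <<'E'
from h import *
w=cv2.imread('pics/w7.png');g=cv2.cvtColor(w,cv2.COLOR_BGR2HSV)
print(g[95,170:204].tolist()[::2]);print(g[80,340:366:2].tolist())
m=cv2.inRange(g,(3,110,40),(20,255,255));m[:, :185]=0;m[:,365:]=0;m[200:]=0
c=max(cv2.findContours(m,cv2.RETR_EXTERNAL,cv2.CHAIN_APPROX_NONE)[0],key=cv2.contourArea)
P=np.array([wpt(p[0],.012) for p in c],np.float32);print(cv2.minAreaRect(P),P.min(0),P.max(0))
for r in (70,90,110,140): print(r,wpt((c[c[:,0,1]==r][:,0,0].min(),r),.012),wpt((c[c[:,0,1]==r][:,0,0].max(),r),.012))
for k in (205,240,280,320,345): print(k,wpt((k,c[c[:,0,0]==k][:,0,1].min()),.014),wpt((k,c[c[:,0,0]==k][:,0,1].max()),.008))
E
```

```text
[[15, 43, 216], [17, 43, 218], [27, 15, 153], [30, 8, 181], [30, 7, 195], [30, 8, 198], [30, 9, 206], [30, 9, 209], [36, 8, 158], [30, 8, 66], [12, 47, 27], [90, 102, 10], [24, 182, 14], [12, 168, 144], [13, 169, 166], [12, 169, 163], [12, 168, 56]]
[[11, 164, 56], [10, 165, 62], [13, 168, 97], [12, 169, 98], [13, 173, 90], [75, 128, 8], [45, 128, 12], [20, 70, 11], [30, 9, 55], [23, 10, 100], [30, 8, 199], [30, 8, 215], [30, 7, 210]]
((-81.60783386230469, -54.86383056640625), (109.82546997070312, 160.43418884277344), 89.54859924316406) [-161.7685 -109.6724] [-1.044   0.1908]
70 [-160.5447  -11.1602] [ -1.5982 -10.7774]
90 [-160.7181  -30.4147] [ -1.7914 -30.0345]
110 [-160.8983  -50.4342] [ -1.9923 -50.0567]
140 [-160.6367  -81.9997] [ -2.3091 -81.6277]
205 [-148.4352   -0.1649] [-155.0903 -109.5357]
240 [-113.3984   -0.0802] [-115.4315 -109.4434]
280 [-73.3302  -0.9015] [ -70.0743 -110.4931]
320 [-33.245   -0.8047] [ -24.6958 -110.3875]
345 [-8.1051 -1.6639] [ -0.7436 -62.7533]
```

```bash
python3 - <<'E'
import cv2
w=cv2.imread('pics/w7.png')
cv2.imwrite('pics/w7c.png',cv2.resize(w[0:175,100:400],None,fx=2.6,fy=2.6,interpolation=cv2.INTER_CUBIC))
E
```

```text
(no output)
```

View pics/w7c.png

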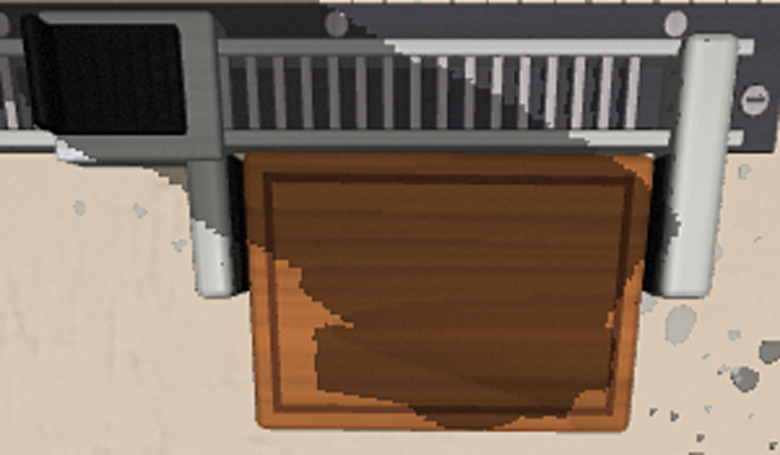

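```bash
python3 - <<'E'
from h import *
w=cv2.imread('pics/w7.png');v=cv2.cvtColor(w,cv2.COLOR_BGR2GRAY).astype(int)
# slotted strip's upper light line: top edge, per column
A=[]
for k in list(range(192,345,6)):
    r=np.arange(8,26);j=np.argmax(np.diff(v[8:26,k]));A.append(wpt((k,8+j+.5),.022))
A=np.array(A);print(np.degrees(np.arctan(np.polyfit(A[:,0],A[:,1],1)[0])),A[::5])
B=[]
for k in range(192,340,6):
    j=np.argmax(-np.diff(v[44:62,k]));B.append(wpt((k,44+j+.5),.022))
B=np.array(B);print(np.degrees(np.arctan(np.polyfit(B[:,0],B[:,1],1)[0])),B[::5])
E
```

```text
0.14038483521429532 [[-157.3963   36.2441]
 [-129.2656   36.3131]
 [-101.1335   36.382 ]
 [ -73.       36.4509]
 [ -44.8652   36.5199]
 [ -16.729    36.5888]]
1.1164674814240962 [[-159.972    -3.3832]
 [-130.4637    1.1612]
 [-101.2446    1.2319]
 [ -72.0241    1.3026]
 [ -43.1656    7.565 ]]
```

```bash
echo '[{"x":-0.028, "y":0.01, "aperture":0.7}, {"y":0.005, "z":0.05, "aperture":0.7}, {"z":0.05, "aperture":0.7}, {"z":0.05, "aperture":0.7}, {"z":0.03, "aperture":0.7}, {"z":0.008, "aperture":0.7}, {"aperture":0.7}, {"x":0.007, "aperture":0.7}, {"x":0.007, "aperture":0.7}, {"aperture":0.7}]' > rows.txt && python3 nudge.py rows.txt; python3 -c "
from h import *
st()"
```

```text
t: 20.95
eef_pos: [0.5453, -0.3608, 0.0086]
tool_rot: [0.001, 0.65, 0.76, 0.001]
contact_force: [0.1, 0.7, -0.1]
gripper_width: 0.7
grasp_force: 0.0
t 20.95 clamp mm [ -80.0871 -128.8055    8.5895] F [ 0.1787  0.6811 -0.1149] w 0.70 q [ 0.764   0.7355 -0.3872  1.7295  0.3803  0.7491  0.342 ]
tool x yaw vs clamp deg 90.13549092584401
```

```bash
echo '[{"x":0.003, "z":0.005, "aperture":0.7}, {"x":0.003, "aperture":0.7}, {"aperture":0.7}]' > rows.txt && python3 nudge.py rows.txt|egrep 'eef|contact'; for i in 1 2 3 4 5 6; do echo '[{"x":0.0015, "aperture":0.7}, {"aperture":0.7}]' > rows.txt && python3 nudge.py rows.txt | egrep 'eef|contact'; done; python3 -c "
from h import *
st()"
```

```text
eef_pos: [0.5431, -0.3557, 0.0015]
contact_force: [-0.6, -0.5, -0.3]
eef_pos: [0.543, -0.3548, 0.0016]
contact_force: [0.2, -0.1, -0.2]
eef_pos: [0.5428, -0.3535, 0.0017]
contact_force: [0.3, -0.3, 0.7]
eef_pos: [0.5428, -0.3522, 0.0018]
contact_force: [1.8, -1.6, -0.1]
eef_pos: [0.5428, -0.3522, 0.002]
contact_force: [2.6, -5.2, -1.7]
eef_pos: [0.5428, -0.3521, 0.0023]
contact_force: [2.7, -8.0, -2.6]
eef_pos: [0.5428, -0.3521, 0.0026]
contact_force: [3.7, -10.1, -2.6]
t 22.45 clamp mm [ -81.3038 -119.8207    2.5829] F [  2.0677 -10.5517  -2.6138] w 0.70 q [ 0.7485  0.7332 -0.379   1.7522  0.3886  0.7249  0.3168]
tool x yaw vs clamp deg 89.90978934364503
```

```bash
echo '[{"x":-0.012, "aperture":0.7}, {"x":-0.01, "aperture":0.7}, {"z":-0.05, "aperture":0.7}, {"z":-0.05, "aperture":0}, {"y":-0.015, "z":-0.05, "aperture":0}, {"z":-0.04, "aperture":0}, {"aperture":0}, {"aperture":0}, {"aperture":0}]' > rows.txt && python3 nudge.py rows.txt | egrep 't:|contact'; python3 - <<'E'
from h import *
st()
w=bot.read_camera('wrist');cv2.imwrite('pics/w8.png',w);g=cv2.cvtColor(w,cv2.COLOR_BGR2HSV)
m=cv2.inRange(g,(3,110,40),(20,255,255));m[:, :185]=0;m[:,370:]=0;m[200:]=0
c=max(cv2.findContours(m,cv2.RETR_EXTERNAL,cv2.CHAIN_APPROX_NONE)[0],key=cv2.contourArea)
P=np.array([wpt(p[0],.012) for p in c],np.float32);print(cv2.minAreaRect(P),P.min(0),P.max(0))
for k in (210,240,280,320,340): print(k,wpt((k,c[c[:,0,0]==k][:,0,1].min()),.014),wpt((k,c[c[:,0,0]==k][:,0,1].max()),.008))
E
```

```text
t: 23.35
tool_rot: [-0.001, 0.651, 0.759, -0.0]
contact_force: [-0.4, -0.4, -0.9]
t 23.35 clamp mm [ -96.7257 -136.4293  187.8923] F [-0.4307 -0.3497 -0.8802] w 0.00 q [ 0.8496  0.5159 -0.467   1.641   0.2584  1.0495  0.4589]
tool x yaw vs clamp deg 90.04115819477136
((-81.58285522460938, -54.81562805175781), (159.7344207763672, 109.24737548828125), 0.10104776173830032) [-161.5277 -109.5747] [-1.7535 -0.0607]
210 [-142.1706   -0.6721] [-148.1881 -110.1735]
240 [-113.3562   -0.6213] [-115.4197 -110.0901]
280 [-74.9555  -0.5536] [ -71.7522 -109.9789]
320 [-36.5761  -0.4859] [ -28.1116 -109.8679]
340 [-17.3195  -1.3127] [  -6.3014 -109.8123]
```

```bash
echo '[{"x":0.018, "y":-0.023, "aperture":0}, {"x":0.018, "y":-0.023, "aperture":0}, {"x":0.018, "y":-0.023, "aperture":0}, {"x":0.018, "y":-0.023, "aperture":0}, {"x":0.018, "y":-0.023, "aperture":0}, {"x":0.016, "y":-0.015, "z":0.03, "aperture":0}, {"z":0.04, "aperture":0}, {"z":0.04, "aperture":0}, {"aperture":0}, {"aperture":0}]' > rows.txt && python3 nudge.py rows.txt | egrep contact; python3 -c "
from h import *
st([-220,-30,13])"
```

```text
contact_force: [-0.0, 0.1, -0.3]
t 24.40 clamp mm [-226.2233  -30.312    78.9844] F [-0.0106  0.0624 -0.3212] w -0.00 q [ 0.8991  0.4211 -0.469   2.1117  0.2984  0.6748  0.3844]
tool x yaw vs clamp deg 90.06588282592179
tool delta [0.0001 0.0063 0.066 ]
```

```bash
echo '[{"z":0.04, "aperture":0}, {"z":0.025, "aperture":0}, {"aperture":0}, {"y":0.008, "aperture":0}, {"y":0.008, "aperture":0}, {"y":0.008, "aperture":0}, {"y":0.005, "aperture":0}, {"aperture":0}]' > rows.txt && python3 nudge.py rows.txt | egrep 'eef|contact'; python3 -c "
from h import *
st()"; for i in 1 2 3 4 5 6 7 8; do echo '[{"y":0.0015, "aperture":0}, {"aperture":0}]' > rows.txt && python3 nudge.py rows.txt|egrep 'eef|contact'; done;  python3 -c "
from h import *
st()"
```

```text
eef_pos: [0.4166, -0.2821, 0.0153]
contact_force: [-0.7, 0.3, 0.9]
t 25.20 clamp mm [-195.3055  -31.2842   15.2505] F [-0.6498  0.3999  0.8935] w 0.00 q [ 0.7959  0.5546 -0.4005  2.093   0.394   0.5636  0.2678]
tool x yaw vs clamp deg 90.08641308299599
eef_pos: [0.4162, -0.2819, 0.0145]
contact_force: [-0.3, -0.7, -0.0]
eef_pos: [0.4179, -0.2817, 0.0145]
contact_force: [-0.6, 0.5, 0.6]
eef_pos: [0.418, -0.2817, 0.0143]
contact_force: [-4.6, -0.4, 3.4]
eef_pos: [0.4184, -0.2816, 0.0142]
contact_force: [-7.9, -1.3, 6.8]
eef_pos: [0.4185, -0.2816, 0.0141]
contact_force: [-10.5, -1.7, 8.4]
eef_pos: [0.4186, -0.2815, 0.0139]
contact_force: [-13.4, -2.3, 10.8]
eef_pos: [0.4186, -0.2815, 0.0138]
contact_force: [-16.6, -1.8, 13.3]
eef_pos: [0.4186, -0.2815, 0.0136]
contact_force: [-19.3, -2.5, 16.5]
t 26.80 clamp mm [-193.2017  -31.0704   13.6031] F [-19.4981   0.4881  16.5019] w -0.00 q [ 0.7825  0.5633 -0.3947  2.08    0.3942  0.5833  0.2571]
tool x yaw vs clamp deg 89.8133295823828
```

```bash
echo '[{"y":-0.012, "aperture":0}, {"y":-0.015, "aperture":0}, {"y":-0.005, "aperture":0}, {"z":-0.04, "aperture":0}, {"z":-0.04, "aperture":0}, {"y":0.02, "z":-0.05, "aperture":0}, {"x":-0.03, "y":0.04, "z":-0.05, "aperture":0}, {"x":-0.04, "y":0.04, "aperture":0}, {"x":-0.04, "y":0.03, "aperture":0}, {"aperture":0}, {"aperture":0}, {"aperture":0}]' > rows.txt && python3 nudge.py rows.txt | egrep 't:|contact'; python3 - <<'E'
from h import *
st()
w=bot.read_camera('wrist');cv2.imwrite('pics/w9.png',w);g=cv2.cvtColor(w,cv2.COLOR_BGR2HSV)
m=cv2.inRange(g,(3,110,40),(20,255,255));m[:, :185]=0;m[:,370:]=0;m[200:]=0
c=max(cv2.findContours(m,cv2.RETR_EXTERNAL,cv2.CHAIN_APPROX_NONE)[0],key=cv2.contourArea)
P=np.array([wpt(p[0],.012) for p in c],np.float32);print(cv2.minAreaRect(P),P.min(0),P.max(0))
for k in (210,240,280,320,340): print(k,wpt((k,c[c[:,0,0]==k][:,0,1].min()),.014),wpt((k,c[c[:,0,0]==k][:,0,1].max()),.008))
E
```

```text
t: 28.0
tool_rot: [-0.001, 0.65, 0.76, 0.0]
contact_force: [-0.4, 0.5, 1.2]
t 28.00 clamp mm [-105.0046 -126.4084  175.9195] F [-0.3166  0.5091  1.2076] w 0.00 q [ 0.8623  0.51   -0.4828  1.6847  0.2695  1.0146  0.4431]
tool x yaw vs clamp deg 90.08519717104079
((-81.2430191040039, -54.88286209106445), (160.46157836914062, 109.25957489013672), 0.16559381783008575) [-161.4838 -109.736 ] [-1.0864 -0.2024]
210 [-148.9295   -0.7688] [-154.8925 -110.5083]
240 [-120.9495   -0.6879] [-122.9343 -110.413 ]
280 [-83.645   -0.5801] [ -80.326 -110.286]
320 [-46.2858  -1.3155] [ -37.7207 -110.1589]
340 [-27.6181  -1.2615] [ -16.4192 -110.0954]
```

Board is parallel to the rail and seated between both jaws; handing in.

```bash
python3 -c "
from station import bot
print(bot.hand_in())"
```

```text
the job is handed in; nothing more can be done
None
```

The board is clamped: its long edge is flush with the rail to within about 1 mm in the last wrist picture, and it sits between both jaws. I handed the job in at 28 s. I never observed the ratchet click directly; I inferred it because the jaw stopped solid against the board under about 19 N. After the first closing I nudged the board flush again and pushed the jaw up once more. The result of the judging was not shown.

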